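# Seat a stepped lug bracket on its step block and check it does not rock

### The job

Take the cast lug bracket that leans on the bench because of the deep foot under one end, and set it down level in the middle of the stepped steel block, lined up with it: foot on the lower ledge, plate on the upper ledge. Let go, then press down with the fingertips on the bare end of its plate, away from the foot, to feel that it does not rock, and back off. Leave the flat-bottomed bracket where it is.

Things in the scene. Friction and masses are not known exactly. Their poses are not given: they have to be found in the camera images.
- bracket: Dark cast bracket, 0.35 to 0.7 kg. Plate x -60 to 50, y -23 to 23, z 0 to 10 mm in its own frame (origin on the plate's underside). Under the +x end a foot, x 26 to 50 mm, full width, down to z -14 mm. On the plate an upright eye lug. On the flat bench it leans 9 deg about y, foot end raised. Loose; any yaw within 1 rad; may have swapped places with the flat bracket.
- lug_grip (a point): Where to grip the bracket: the middle of its upright eye lug, at (18, 0, 36) mm in the bracket's frame, axes as the bracket's. The lug has flat parallel sides, 14 mm thick in y, x -5 to 41 mm, straight up to z 38 mm, then a half round to z 61 mm.
- check_pad (a point): Point to press: on the bracket's plate, bare upper face of the end away from the foot, at (-38, 0, 10) mm in the bracket's frame, 33 mm clear of the lug.
- step_block: Bright steel stepped block, fixed; x -65 to 65, y -35 to 35 mm, origin at the centre of its underside. Upper ledge z 30 mm, x -65 to 16; lower ledge z 16 mm, x 16 to 65: a 14 mm step, as deep as the bracket's foot. Seated, the bracket's origin is at (0, 0, 30) mm in this frame with its axes along the block's. Yaw within 0.4 rad: lower ledge on the far side.
- flat_bracket: Bystander of the same casting: flat-bottomed lug bracket, plate 90 x 46 x 10 mm, 20 mm shorter, 48 mm tall, lug in the middle, no foot; stands level. Origin at the centre of its underside. Not to be moved.

How it is judged:
On the way, in this order (a step that is already met when the one before it is completed fails the run):
1. the bracket stands level on the step block, foot on the lower ledge, and is let go (z of bracket in the frame of step_block between 0.026 and 0.034 m and x of bracket in the frame of step_block between -0.018 and 0.018 m and y of bracket in the frame of step_block between -0.018 and 0.018 m and angle between bracket's own z axis and vertical below 0.06 rad and angle between the x axis of bracket and the x axis of step_block, either way round below 0.22 rad and linear speed of bracket below 0.02 m/s and angular speed of bracket below 0.1 rad/s and contact force between bracket and the fingers below 0.1 N), for 0.2 s.
2. the fingertips press on the bare end of the plate with more than 2 N and the bracket stays level (z of bracket in the frame of step_block between 0.026 and 0.034 m and x of bracket in the frame of step_block between -0.018 and 0.018 m and y of bracket in the frame of step_block between -0.018 and 0.018 m and angle between bracket's own z axis and vertical below 0.06 rad and angle between the x axis of bracket and the x axis of step_block, either way round below 0.22 rad and contact force between bracket and the fingers above 2 N and horizontal distance between the grasp point and check_pad below 0.03 m), for 0.1 s.
At the end, for the whole second after the job is handed in: The bracket stands on the step block, foot on the lower ledge, its origin within 18 mm of the block's middle in x and in y and within 4 mm of the upper ledge's height, level within 3.4 degrees, lined up within 12.6 degrees, at rest and not touched; the flat bracket is within 20 mm of where it was (all of step 1 and distance of flat_bracket from where it was at the start of the episode below 0.02 m).
It fails at once if the flat bracket is moved by more than 20 mm (distance of flat_bracket from where it was at the start of the episode above 0.02 m).
It also fails if it takes over 38 s, if anything falls off the work surface, if the arm or the gripper's body presses on something with over 40 N, if the wrist force passes 120 N, or if a joint passes its speed limit or range.

### The arm

A 7-joint arm with a two-finger parallel gripper is mounted at the origin on a cart in front of the work surface, level with it; the furniture and walls round the work are solid. World frame = base frame: x ahead of the robot, y to its left, z up, the work surface at z = 0. Lengths are in m, angles in rad, forces in N, time in s.
With the tool pointing down it reaches from about 0.4 to 0.85 m from the base axis. Payload 4.5 kg.
Tool frame: the origin (TCP) lies midway between the tips of the shut fingers; the grasp point (between the pads) lies 19 mm behind it; z points along the fingers, y is the line along which they close (so a half turn about z gives the same grasp; the last joint's range is limited). The gripper opens to 85 mm and grips with 20 to 120 N. Pads are 22 mm wide; open, the fingers measure 114 mm over their backs; the gripper's body (76 mm by 85 mm) begins 54 mm behind the grasp point. The pads swing forward as they close: fully open they stand 13 mm farther back than shut.
Start: joints at [-1.101, 0.689, -0.195, 1.565, 0.157, 0.902, -0.215], TCP at [0.264, 0.567, 0.231] pointing down, gripper open.
Joint ranges: [-3.01, 3.01], [-0.46, 2.08], [-1.47, 1.51], [0.13, 2.56], [-1, 4.14], [0.04, 2.09], [-2.66, 2.66]. Speed limits (rad/s): [2.57, 2.57, 3.14, 3.14, 3.14, 3.14, 3.14].

### API

Orientations are given as a rotation vector (axis times angle).
In Python, from cell import arm gives the robot as it stands. Calls block until the motion is done:
- arm.goto(position, orientation): joint-space move of the TCP to a pose.
- arm.line_to(position, rot=None, v=0.15, until_force=None): straight line of the TCP; rot=None keeps the orientation; v is the mean speed in m/s. With until_force (N) it stops when the force on the tool has changed by that much, and returns True; else False.
- arm.set_joints(angles): joint-space move.
- arm.gripper_to(opening, force=None): finger opening in m; force is the grip in N (None keeps the last); returns when the fingers have stopped.
- arm.pause(seconds).
- arm.inverse_kinematics(position, orientation): joint angles nearest the present ones, or None.
- arm.get_obs(): the state.
- arm.read_camera(name): name is "scene" or "top"; returns the picture (480x640x3 uint8, blue, green, red); there is no depth.
- arm.camera_params(name): a dict with "intrinsics" (3x3 intrinsics, pixels), "pose" (4x4, takes a point from camera to world coordinates). Camera axes: x right, y down, z forward; pixel columns grow to the right and rows downward; lengths in m; the calibration is good to about 2 mm. A picture is of the moment at which its call begins. camera_params takes no time and is no camera call.
A pose or a line that the arm cannot do raises arm.Unreachable and nothing moves.
- arm.close_job(): hands the job in; it is judged then, once.
The state is a dict: "time": time; "joints": joint angles; "qvel": joint speeds; "tau": joint torques, N m; "tool_pos": TCP position; "tool_rot": TCP orientation; "ft_force": force on the tool from outside, world axes, zero at the start; "ft_torque": the same for the moment, N m; "gripper_width": finger opening in m; "gripper_force": force on a finger pad.
Only numpy, scipy, OpenCV 4.12 (cv2) and the standard library are available. Lean on these libraries where they do the work, as an engineer would, in place of code of your own. Each camera call takes 0.05 s, during which the arm holds its last target. There are 200 camera calls.

## Working session

There is one attempt and no reset: what is moved stays moved. The work goes in short steps, each a Python script; the robot and the scene stay as the last script left them, time stands still between calls to the robot, and variables do not carry over. Pictures are saved under pics/ and viewed, at most 10 in all, crops included, and the job is handed in when it is done.

```bash
mkdir -p pics; ls
python3 - <<'E'
from cell import arm
import cv2,numpy as np
np.set_printoptions(precision=4,suppress=True)
for n in("top","scene"):
    cv2.imwrite(f"pics/{n}0.png",arm.read_camera(n)); p=arm.camera_params(n); print(n,p["intrinsics"],p["pose"])
o=arm.get_obs(); print(o)
E
```

```text
pics
top [[467.8249   0.     326.5058]
 [  0.     467.8249 232.4048]
 [  0.       0.       1.    ]] [[-0.1112 -0.9719  0.2074  0.277 ]
 [-0.9938  0.1087 -0.0231  0.1902]
 [-0.0001 -0.2087 -0.978   0.9129]
 [ 0.      0.      0.      1.    ]]
scene [[552.2599   0.     315.7661]
 [  0.     552.2599 244.7442]
 [  0.       0.       1.    ]] [[-0.669  -0.3639  0.648  -0.2341]
 [-0.7432  0.3197 -0.5877  0.7988]
 [ 0.0067 -0.8749 -0.4843  0.5893]
 [ 0.      0.      0.      1.    ]]
{'time': 0.1, 'joints': array([-1.1012,  0.6899, -0.1945,  1.5663,  0.1573,  0.9025, -0.2151]), 'qvel': array([ 0.0005, -0.0025, -0.0008, -0.003 ,  0.0009, -0.0002,  0.0012]), 'tau': array([ -0.0049, -54.0602,  -1.2721, -15.8986,   0.0093,   0.0044,
        -0.    ]), 'tool_pos': array([0.2636, 0.566 , 0.2306]), 'tool_rot': array([-0.679 , -3.0671,  0.0026]), 'ft_force': array([-0.3718, -0.1392, -0.6557]), 'ft_torque': array([ 0.0272, -0.0305,  0.0086]), 'gripper_force': 0.0, 'gripper_width': 0.08548522963604964}
```

View pics/top0.png

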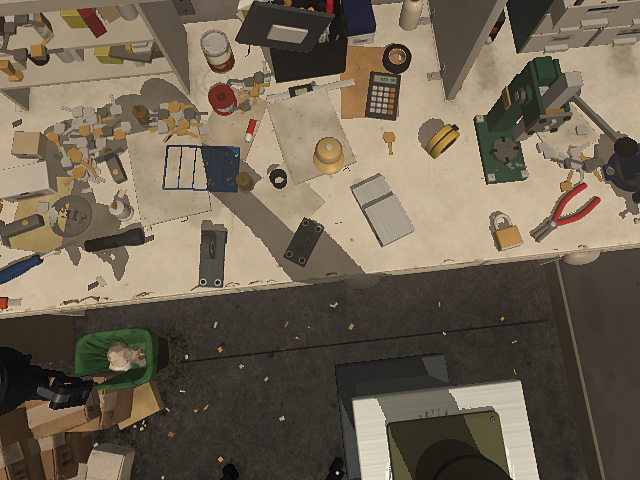

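View pics/scene0.png

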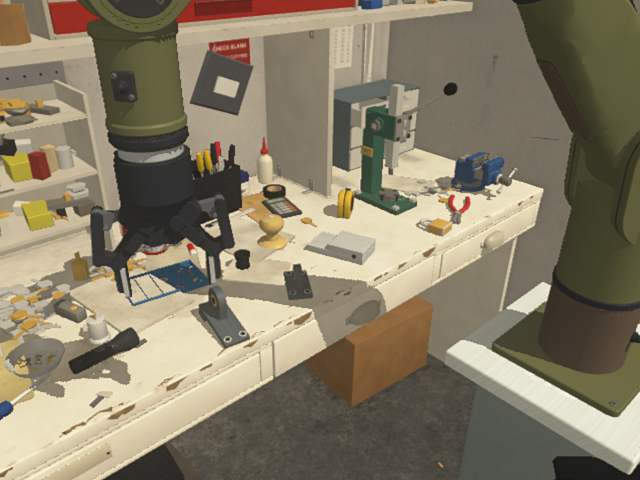

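The top view shows the leaning bracket at about (212,254), the flat one at (303,242) and the block at (383,210). I'll enlarge them to pick corners.

Run:
```python
import cv2
t=cv2.imread("pics/top0.png")
cv2.imwrite("pics/tc.png",cv2.resize(t[165:295,185:345],None,fx=4.9,fy=4.5,interpolation=cv2.INTER_CUBIC) if 0 else cv2.resize(t[205:295,190:240],None,fx=6,fy=6,interpolation=cv2.INTER_CUBIC))
cv2.imwrite("pics/tb.png",cv2.resize(t[165:275,280:420],None,fx=5,fy=5,interpolation=cv2.INTER_CUBIC))
s=cv2.imread("pics/scene0.png")
cv2.imwrite("pics/sc.png",cv2.resize(s[225:355,190:380],None,fx=4,fy=4,interpolation=cv2.INTER_CUBIC))
```

```text
(no output)
```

View pics/tc.png

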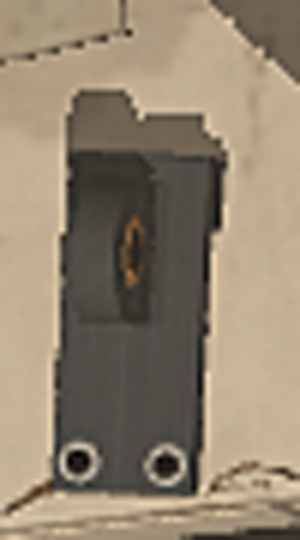

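View pics/tb.png

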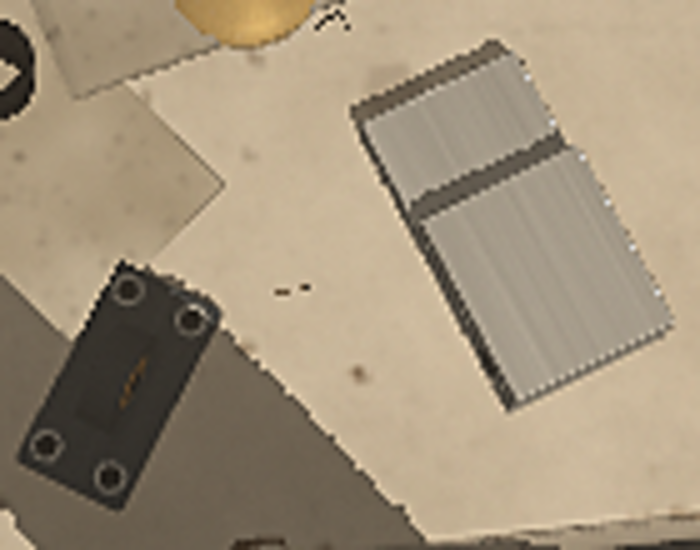

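View pics/sc.png

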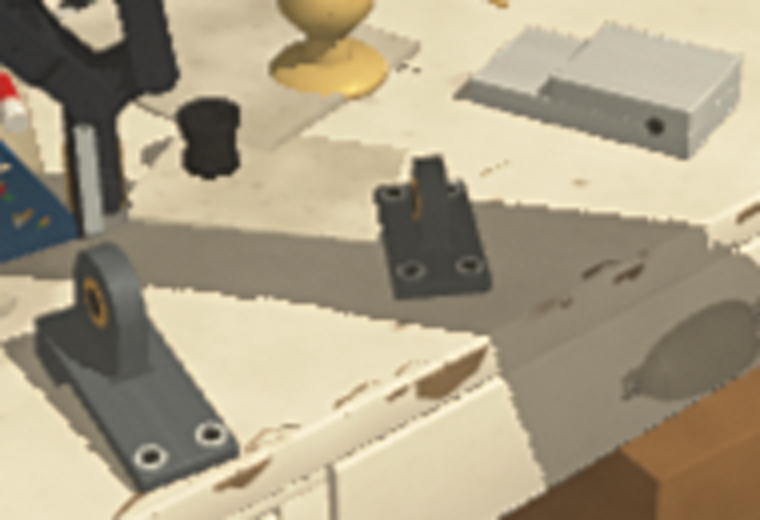

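The tc crop shows the bracket with its foot end at the top; the plate's far corners are at (70,152) and (212,157) and its near corners at (55,488) and (197,493). The tb crop shows the block's upper ledge corners at (418,222), (580,152), (672,325) and (512,400), and the lower ledge's far corners at (362,122) and (512,52). The sc crop shows the same corners from the side. Next is a reprojection fit with both cameras.

```bash
cat > h.py <<'E'
from cell import arm
import numpy as np
from scipy.spatial.transform import Rotation as Ro
from scipy.optimize import least_squares
np.set_printoptions(precision=4,suppress=True)
def proj(n,P):
    c=arm.camera_params(n); T=np.linalg.inv(c["pose"]); q=(T[:3,:3]@P.T).T+T[:3,3]; q=q@c["intrinsics"].T; return q[:,:2]/q[:,2:]
TILT=np.arctan2(14,86)
def pose(p,tilt=0,z=0): # x,y,yaw
    return Ro.from_euler('zy',[p[2],-tilt]).as_matrix(),np.array([p[0],p[1],z])
def fit(obs,tilt,z,p0):
    def res(p):
        R,t=pose(p,tilt,z)
        return np.concatenate([(proj(n,np.array(M)/1000@R.T+t)-np.array(U)).ravel() for n,M,U in obs])
    s=least_squares(res,p0,loss='soft_l1'); return s.x,res(s.x).reshape(-1,2)
def crop(o,s,U): return (np.array(U)+.5)/s-.5+np.array(o)
E
python3 - <<'E'
from h import *
br=[("top",[(50,23,10),(50,-23,10),(-60,23,10),(-60,-23,10)],crop((190,205),6,[(70,152),(212,157),(55,488),(197,493)])),
    ("scene",[(50,23,10),(-60,23,10),(-60,-23,10)],crop((190,225),4,[(37,322),(141,470),(237,441)]))]
bl=[("top",[(16,35,30),(16,-35,30),(-65,-35,30),(-65,35,30),(65,35,16),(65,-35,16)],crop((280,165),5,[(418,222),(580,152),(672,325),(512,400),(362,122),(512,52)])),
    ("scene",[(-65,35,30),(-65,-35,30),(16,35,30),(16,-35,30),(65,35,16),(65,-35,16)],crop((190,225),4,[(690,132),(742,62),(550,85),(612,22),(460,90),(527,27)]))]
for nm,o,t,z in(("bracket",br,TILT,.06*np.sin(TILT)),("block",bl,0,0)):
    for sub in(o,o[:1],o[1:]):
        p,r=fit(sub,t,z,[.5,.3,0]); print(nm,p,np.hypot(*r.T))
E
```

```text
bracket [ 0.4477  0.3961 -0.1629] [1.0725 0.6289 1.7987 1.5839 3.5375 1.1663 2.3871]
bracket [ 0.447   0.3942 -0.1425] [0.495  0.5422 0.561  0.4672]
bracket [ 0.4473  0.3985 -0.1676] [2.9892 1.4532 1.0481]
block [0.5001 0.0569 0.3389] [1.2277 2.192  0.8372 1.3214 1.5239 0.5215 5.5325 2.559  3.1374 0.6227
 4.9661 1.9603]
block [0.4997 0.0548 0.3371] [0.2915 1.3775 0.5692 0.9317 0.4307 0.8184]
block [0.4932 0.0674 0.3437] [2.5412 0.7146 0.584  2.3245 1.8452 1.2712]
```

The scene picks were poor: a 30 mm edge should span about 64 crop pixels. I'll trust the top-camera fit and check it by overlaying the model on both views.

```bash
cat >> h.py <<'E'
import cv2, itertools
def box(a,b): 
    c=np.array(list(itertools.product(*zip(a,b))),float); return [(c[i],c[j]) for i in range(8) for j in range(i) if (c[i]!=c[j]).sum()==1]
BR=box((-60,-23,0),(50,23,10))+box((26,-23,-14),(50,23,0))+box((-5,-7,10),(41,7,38))
BL=box((-65,-35,0),(16,35,30))+box((16,-35,0),(65,35,16))
def draw(n,img,items,s,win):
    x0,y0,x1,y1=win; out=cv2.resize(img[y0:y1,x0:x1],None,fx=s,fy=s,interpolation=cv2.INTER_CUBIC)
    for E,(R,t),col in items:
        for a,b in E:
            q=(proj(n,np.array([a,b])/1000@R.T+t)+.5-[x0,y0])*s
            cv2.line(out,*[tuple(int(v) for v in r) for r in q],col,1)
    return out
E
python3 - <<'E'
from h import *
it=[(BR,pose([.447,.3942,-.1425],TILT,.06*np.sin(TILT)),(0,0,255)),(BL,pose([.4997,.0548,.3371]),(0,0,255))]
a=draw("top",cv2.imread("pics/top0.png"),it,3.4,(190,165,420,295))
b=draw("scene",cv2.imread("pics/scene0.png"),it,4,(190,225,380,355))
b=b[:,:a.shape[1]]; b=cv2.copyMakeBorder(b,0,0,0,a.shape[1]-b.shape[1],0)
o=np.vstack([a,b]); cv2.imwrite("pics/ov.png",cv2.resize(o,None,fx=.62,fy=.62) if 0 else o); print(o.shape)
cv2.imwrite("pics/ov.png",cv2.resize(o,(int(o.shape[1]*600/o.shape[0]),600),interpolation=cv2.INTER_AREA))
E
```

```text
(962, 782, 3)
```

View pics/ov.png

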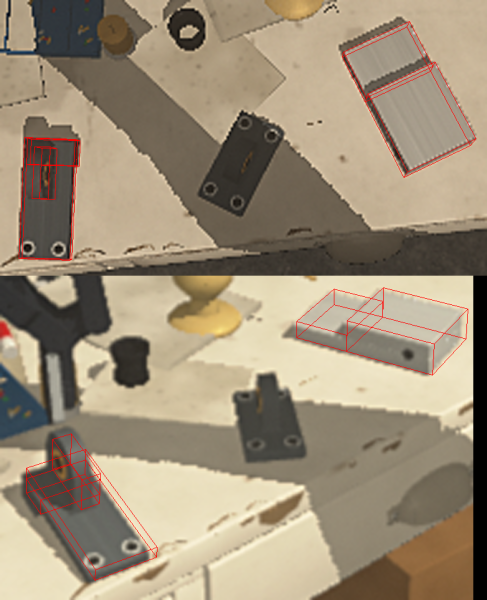

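The top fit matches to about 1 px. The scene view shifts the bracket about 3 px towards +y, so I'll take poses between the two. Next are the IK check and the pick.

```bash
cat >> h.py <<'E'
BRK=[.447,.396,-.15]; BLK=[.4993,.0555,.337]
def tool(Rb,tb,pt,flip=1,back=.019):
    """TCP pose with the grasp point `pt` (mm, body frame) and the tool along -z of the body"""
    R=Rb@np.diag([flip,-flip,-1.]); return tb+Rb@(np.array(pt)/1000)+R[:,2]*back, Ro.from_matrix(R).as_rotvec()
LUG=(18,0,36)
PICK=pose(BRK,TILT,.06*np.sin(TILT)); SEAT=pose(BLK,0,.030)
E
python3 - <<'E'
from h import *
for f in(1,-1):
    for B in(PICK,SEAT):
        p,r=tool(*B,LUG,f); print(f,p,arm.inverse_kinematics(p,r),arm.inverse_kinematics(p+[0,0,.12],r))
E
```

```text
1 [0.4618 0.3933 0.0293] [-1.0448  0.9693  0.3464  1.887  -0.6744  0.261  -1.9305] [-1.158   0.806   0.5531  1.847  -0.5796  0.5204 -1.9983]
1 [0.5163 0.0615 0.047 ] [-0.2945  0.8726  0.1464  2.0194 -0.4198  0.2778 -1.0284] [-0.3952  0.6733  0.3103  1.9616 -0.3661  0.5608 -1.0695]
-1 [0.4618 0.3933 0.0293] [-0.851   0.9296  0.0051  1.8771  0.4793  0.2554  0.113 ] [-0.7708  0.7308 -0.1307  1.8265  0.43    0.5224  0.1898]
-1 [0.5163 0.0615 0.047 ] [-0.0028  0.8777 -0.3401  2.0044  0.7507  0.3857  0.9699] [ 0.071   0.6782 -0.4539  1.9374  0.4827  0.6342  1.2162]
```

Run:
```python
from h import *
p,r=tool(*PICK,LUG,-1); R=Ro.from_rotvec(r).as_matrix()
arm.gripper_to(.06,40)
arm.goto(p-R[:,2]*.12,r)
print(arm.line_to(p-R[:,2]*.002,v=.1,until_force=8), arm.get_obs()["tool_pos"],p)
cv2.imwrite("pics/g1.png",np.hstack([cv2.resize(arm.read_camera("scene")[225:375,170:320],(400,400)),cv2.resize(arm.read_camera("top")[185:305,155:275],(400,400))]))
o=arm.get_obs();print(o["time"],o["ft_force"])
```

```text
False [0.4618 0.3937 0.0319] [0.4618 0.3933 0.0293]
2.925 [-0.2567  0.7677  0.643 ]
```

View pics/g1.png

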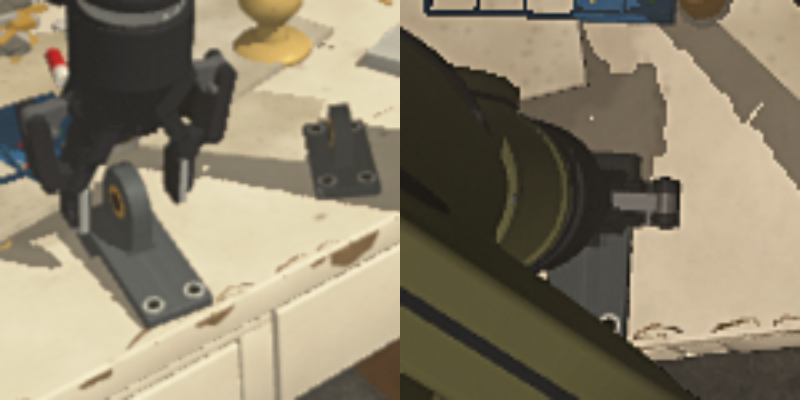

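The lug stands between the fingers in the scene crop, at about (120,200). Now grip, lift and level it, then look from above the block.

Run:
```python
from h import *
arm.gripper_to(0,70); o=arm.get_obs(); print(o["gripper_width"],o["gripper_force"],o["tool_pos"])
p,r=tool(*PICK,LUG,-1)
arm.line_to(p+[0,0,.11],v=.12); o=arm.get_obs(); print(o["gripper_width"],o["ft_force"],o["ft_torque"])
q,s=tool(*SEAT,LUG,-1)
arm.goto(q+[0,0,.10],s); arm.line_to(q+[0,0,.03],v=.08)
for n,w in(("scene",(260,175,400,315)),("top",(310,140,450,280))):
    im=arm.read_camera(n); cv2.imwrite(f"pics/p_{n}.png",im)
x=SEAT[1]+[0,0,.03]
it=[(BR,(SEAT[0],x),(0,0,255)),(BL,pose(BLK),(0,255,0))]
cv2.imwrite("pics/p1.png",np.hstack([draw("scene",cv2.imread("pics/p_scene.png"),it,3,(250,160,383,300)),draw("top",cv2.imread("pics/p_top.png"),it,3,(310,140,443,280))]))
o=arm.get_obs();print(o["time"],o["tool_pos"],q,o["gripper_width"],o["ft_force"],o["ft_torque"])
```

```text
0.013112276451288074 68.5160779953003 [0.4616 0.3936 0.0316]
0.01339811078534133 [-0.621 -0.492 -6.695] [0.0295 0.3024 0.0034]
6.8583 [0.5167 0.0616 0.0775] [0.5163 0.0615 0.047 ] 0.013162152185871811 [ 0.8328  0.4081 -6.521 ] [ 0.0491 -0.0757 -0.0333]
```

View pics/p1.png

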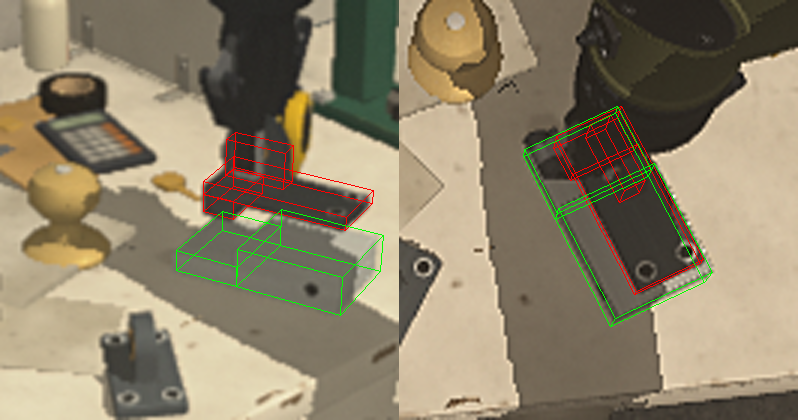

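The held bracket is level, and both views match the predicted (red) pose over the block (green). Now lower it until contact, release and back off.

Run:
```python
from h import *
q,s=tool(*SEAT,LUG,-1)
arm.line_to(q+[0,0,.010],v=.06)
print(arm.line_to(q-[0,0,.006],v=.02,until_force=4)); o=arm.get_obs(); print(o["tool_pos"]-q,o["ft_force"],o["ft_torque"])
arm.gripper_to(.05); arm.pause(.1)
arm.line_to(q+[0,0,.10],v=.15); arm.pause(.3)
# clear the view for a check
q2,s2=tool(*SEAT,(-38,0,10),-1,0)
arm.gripper_to(0); arm.line_to(q2+[-.05,-.12,.10],v=.25)
for n in("scene","top"): cv2.imwrite(f"pics/r_{n}.png",arm.read_camera(n))
it=[(BR,SEAT,(0,0,255)),(BL,pose(BLK),(0,255,0))]
cv2.imwrite("pics/r1.png",np.hstack([draw("scene",cv2.imread("pics/r_scene.png"),it,3,(250,180,383,300)),draw("top",cv2.imread("pics/r_top.png"),it,3,(310,150,443,270))]))
o=arm.get_obs();print(o["time"],o["ft_force"],o["tool_pos"],q2)
```

```text
True
[0.0002 0.     0.0018] [0.5266 0.1452 4.9655] [-0.0575  0.0671 -0.0238]
10.975 [0.2769 0.1777 0.6909] [ 0.4153 -0.0752  0.1402] [0.4634 0.0429 0.04  ]
```

View pics/r1.png

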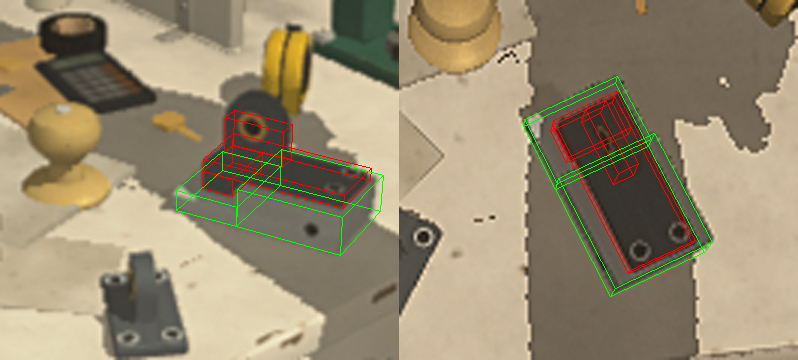

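The bracket sits level and centred: plate on the upper ledge, foot on the lower ledge at about (215,180) in the scene crop. Contact came at the expected height. Now press on the bare end of the plate.

Run:
```python
from h import *
q2,s2=tool(*SEAT,(-38,0,10),-1,0)
arm.line_to(q2+[0,0,.08],v=.2); arm.line_to(q2+[0,0,.015],v=.1)
c=arm.line_to(q2-[0,0,.006],v=.015,until_force=6); o=arm.get_obs(); print(c,o["tool_pos"]-q2,o["ft_force"])
arm.pause(.3); f=arm.get_obs()["ft_force"]; print(f)
if f[2]<4:
    t=arm.get_obs()["tool_pos"]; arm.line_to(t-[0,0,.002],v=.01,until_force=6); arm.pause(.3); print(arm.get_obs()["ft_force"])
arm.line_to(q2+[0,0,.10],v=.15); arm.line_to(q2+[-.05,-.12,.12],v=.25); arm.pause(.3)
for n in("scene","top"): cv2.imwrite(f"pics/e_{n}.png",arm.read_camera(n))
for n in("scene","top"): # change since before the press
    d=cv2.absdiff(cv2.imread(f"pics/e_{n}.png"),cv2.imread(f"pics/r_{n}.png")).max(2)
    w=d[215:275,300:380] if n=="scene" else d[170:250,345:425]; print(n,(w>40).sum())
print(arm.get_obs()["time"])
```

```text
True [-0.      0.0001  0.0001] [-0.3354  0.1704  7.5086]
[-1.0118  0.3841  6.2493]
scene 126
top 243
15.7333
```

Run:
```python
from h import *
it=[(BR,SEAT,(0,0,255))]
cv2.imwrite("pics/e1.png",np.hstack([draw("scene",cv2.imread("pics/e_scene.png"),it,3,(250,180,383,300)),draw("top",cv2.imread("pics/e_top.png"),it,3,(310,150,443,270))]))
```

```text
(no output)
```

View pics/e1.png

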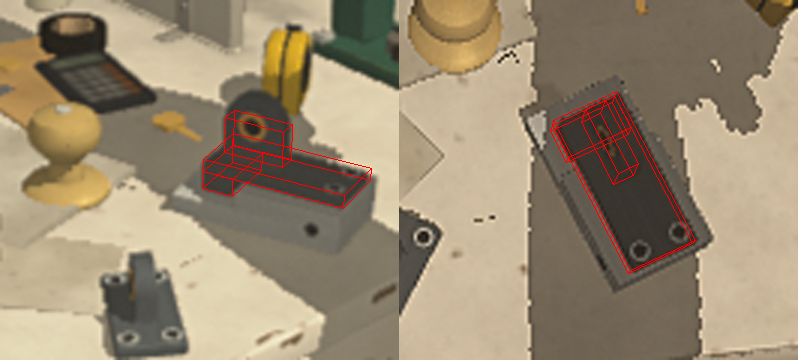

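The bracket hasn't moved: its bolt holes are still at (640,250) and (678,232) in the top crop. Only the arm's shadow changed.

```bash
python3 -c "
from cell import arm
print(arm.close_job())"
```

```text
the job is handed in; nothing more can be done
None
```

The job is handed in: the bracket sits level on the stepped block, it stayed put under a press of about 6–7 N, and the flat bracket was not touched; the judge's verdict was not shown.

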